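Screw a lamp knuckle into its clamped socket and stop it in line with the jaws

ROBOT

A 6-joint arm with a two-finger parallel gripper is mounted at the origin on the work surface. World frame = base frame: x ahead of the robot, y to its left, z up, the work surface at z = 0. Lengths are in m, angles in rad, forces in N, time in s.
With the tool pointing down it reaches from about 0.25 to 0.8 m from the base axis. Payload 3.9 kg.
Tool frame: the origin (TCP) lies at the very end of the fingers, on their centre line; the grasp point (between the pads) lies 19 mm behind it; z points along the fingers, y is the line along which they close (so a half turn about z gives the same grasp; the last joint's range is limited). The gripper opens to 85 mm and grips with 20 to 120 N. Pads are 22 mm wide; open, the fingers measure 114 mm over their backs; the gripper's body (76 mm by 85 mm) begins 54 mm behind the grasp point. The pads swing forward as they close: fully open they stand 13 mm farther back than shut.
Start: joints at [-1.117, 0.26, -0.138, 1.173, 0, 1.571], TCP at [0.23, -0.472, 0.231] pointing down, gripper open.
Joint ranges: [-2.78, 2.78], [-0.83, 1.72], [-1.28, 1.37], [-1.9, 2.12], [-1.57, 1.48], [-3.14, 3.14]. Speed limits (rad/s): [2.57, 2.57, 3.14, 3.14, 3.14, 3.14].

INTERFACE

Orientations are given as a unit quaternion [w, x, y, z].
In Python, from rig import ctrl gives the robot as it stands. The module is installed in compiled form; this text tells all that it offers.
- The arm moves only by the shell command python3 -m creep 'ROWS'. ROWS is JSON, one flat list of numbers, 7 for each row, row after row: the shift along the world's x, y, z in units of 0.15 m (1.0 is 0.15 m), then the turn, a rotation vector about the world's x, y, z in units of 90 degrees (1.0 is 90 degrees), then the closure, from 0 (fully open) to 1 (shut). In form: [dx, dy, dz, wx, wy, wz, hand, dx, dy, dz, wx, wy, wz, hand, ...]. A call has 1 to 20 rows; each row is the pose to reach, as a shift and turn from the pose commanded when the call began; what a row does not reach only later rows make up. A row lasts 1/12 s, in which the tool goes at most 41.7 mm and 7.16 degrees, less where a joint would pass 70% of its speed; a pose out of reach is approached as far as the arm can. A call with a number of a shift or a turn outside -1 to 1 is refused whole. A call with a gripper value outside its range is refused whole. The fingers move at their own pace and stop on an object; the grip force is fixed at half the most. Time passes only in rows, so rows that repeat a pose let the fingers close. It gives the time, the measured TCP pose, the force, the opening and the grip force at its end, in the units of the state.
- ctrl.get_state(): the state, without advancing time (a new reading comes with each control period).
- ctrl.grab_frame(name): name is "side" or "top" or "wrist"; returns (picture, depth): 384x512x3 uint8, red, green, blue; 384x512 float32, m along the optical axis (not along the pixel's ray), 0 where there is no reading.
- ctrl.camera_info(name): a dict with "camera_matrix" (3x3 intrinsics, pixels), "dist_coeffs" ([k1, k2, p1, p2, k3] as OpenCV has them; the pictures are not rectified), "extrinsics" (4x4, takes a point from camera to world coordinates); the wrist camera has in their place "tool_from_camera" (4x4, takes a point from camera to tool coordinates, whose origin is the TCP and whose axes are the flange's). Camera axes: x right, y up, looking along -z (the intrinsics and any distortion apply to the point x, -y, -z); pixel columns grow to the right and rows downward; lengths in m; the calibration is good to about 2 mm. A picture is of the moment at which its call begins: read the wrist's pose just before it. camera_info takes no time and is no camera call.
- ctrl.close_job(): hands the job in; it is judged then, once.
The state is a dict: "t": time; "joints": joint angles; "dq": joint speeds; "joint_torque": joint torques, N m; "tcp_pos": TCP position; "orientation": TCP orientation; "force": force on the tool from outside, world axes, zero at the start; "ft_torque": the same for the moment, N m; "gripper_width": opening from 0.0 (shut) to 1.0 (fully open); "finger_force": force on a finger pad.
Only numpy, scipy, OpenCV 4.12 (cv2) and the standard library are available. Lean on these libraries where they do the work, as an engineer would, in place of code of your own. Each camera call takes 0.05 s, during which the arm holds its last target. There are 200 camera calls.

TASK

Take the flat-tongued lamp knuckle out of the wooden stand and start it, without forcing, in the brass socket held in the vise: press lightly and feel for the angle where its cross key drops into the thread. Screw it in clockwise until it tightens on the rubber washer, and stop with the tongue parallel to the vise jaws, neither turning it clearly past them nor crushing the washer. Let go and leave it standing there; do not disturb the other things.

Things in the scene. Friction and masses are not known exactly. Their poses are not given: they have to be found in the camera images.
- knuckle_grip (a point): Aluminium lamp knuckle (about 130 g), by the middle of its upright flat tongue: 16 mm thick (along x), 36 wide (y), from 27 mm below this point to 27 above, top edge rounded; z up along its axis. Under the tongue a round flange, 52 mm across, 6 thick, its underside 33 mm below this point; under that the stem. A half turn about z changes nothing. It hangs by the flange in a stand hole.
- knuckle_key (a point): Centre of the steel cross key (5 mm wide, 5 high, 38 long, along y, in line with the tongue's width; flat below, rounded above) through the knuckle's round stem, 23.5 mm below the flange's underside, 56.5 mm below the grip point. The stem is 24 mm across and 45 mm long below the flange; its last 9 mm taper to 12 mm.
- tongue_edge (a point): A point on the middle of one narrow edge of the knuckle's tongue, 18 mm along y from the grip point.
- socket_mouth (a point): Centre of the top face of the black rubber washer on the rim of the brass socket clamped upright in the vise, 110 mm above the table; z up, y along the jaws. Washer: 44 mm inner, 53 outer diameter, 5 thick; it yields like a spring of 3.5 N/mm. Socket: 56 mm outer, 41 inner diameter, rim 20 mm above the jaws. The screwed-home flange presses on the washer.
- thread_top (a point): Centre of the flat top of the thread ring in the socket, 13 mm below the washer's top: 27 mm bore, two opposite gaps, 8 mm wide, for the cross key. Their angle varies and is unmeasured: the key drops in with the tongue somewhere from 25 to 89 degrees anticlockwise (from above) of parallel to the jaws. Elsewhere it rests on the ring, flange 13 mm above the washer.
- thread_under (a point): A point on the socket's axis under the thread ring, 27 mm below the washer's top. Once the key is through a gap and the flange is on the washer, turning clockwise draws the knuckle down onto the washer: 1.3 mm within about 30 degrees, then 0.35 mm per 10 degrees, ever stiffer (about 0.1 to 0.4 N m at parallel). The thread holds it where it is left.
- vise: The grey table vise, fixed; origin on the table straight below the socket's axis, y along the jaws, which are 100 mm long, 85 mm high and 58 mm apart; base 200 by 110 mm, its screw and cross handle stick out to 147 mm on the -x side, 50 mm high.
- washer (a joint): How far the rubber washer is pressed down, in m: 0 free, 0.006 at most.
- stand: The pale wooden block that holds the fittings, fixed: 84 by 190 by 60 mm, origin under its centre, two square holes of 44 mm at 50 mm either side along y. The knuckle is in one, the ball-headed finial in the other.
- finial_top (a point): Top of the finial, a like fitting with a ball of 32 mm diameter in place of a tongue, 46 mm above its flange's underside; a bystander.
- screwdriver: A screwdriver lying on the table, 190 mm long; a bystander.
- spare_ring: A brass ring of 52 mm diameter and 8 mm height lying on the table; a bystander.
- pencil_cup: A white cup, 95 mm tall, 74 mm across; a bystander.
- screw_jar: A glass jar, 75 mm tall, 64 mm across; a bystander.
- lamp_arm: A lamp arm of two parallel bars lying flat, 360 by 44 by 24 mm; a bystander.
- lamp_shade: A white conical lamp shade standing on its mouth, 140 mm tall, 150 mm across; a bystander.
Things that resemble listed ones, but are neither listed nor needed, are in the scene too. What is shaped like the part that bears knuckle_grip but red or turquoise is not meant.

How it is judged:
On the way, in this order (a step that is already met when the one before it is completed fails the run):
1. the knuckle is lifted clear of the stand (height (world z) of knuckle_grip above 0.155 m), for 0.1 s.
2. the knuckle has dropped into the socket's thread (horizontal distance between knuckle_grip and socket_mouth below 0.005 m and z of knuckle_grip in the frame of socket_mouth below 0.036 m), for 0.1 s.
At the end, for the whole second after the job is handed in: The knuckle stands upright (within 0.1 rad) in the socket, axis within 5 mm, its thread holding the washer pressed by 0.7 to 4.2 mm, the tongue parallel to the jaws within 0.13 rad (7 degrees), released and at rest (angle between the y axis of knuckle_grip and the y axis of socket_mouth, either way round below 0.13 rad and value of joint washer between 0.0007 and 0.0042 m and horizontal distance between knuckle_grip and socket_mouth below 0.005 m and angle between knuckle_grip's own z axis and vertical below 0.1 rad and linear speed of knuckle below 0.02 m/s); the robot touches nothing.
It fails at once if knuckle forced against the socket or vise with more than 35 N (contact force between knuckle and vise above 35 N).
It fails at once if washer crushed by more than 4.2 mm (value of joint washer above 0.0042 m).
It fails at once if tongue screwed more than about 25 degrees past parallel (value of joint washer above 0.0007 m and horizontal distance between knuckle_grip and socket_mouth below 0.005 m and ((y of tongue_edge in the frame of socket_mouth above 0.005 m and x of tongue_edge in the frame of socket_mouth above 0.0075 m) or (y of tongue_edge in the frame of socket_mouth below -0.005 m and x of tongue_edge in the frame of socket_mouth below -0.0075 m))).
It fails at once if a bystander moved more than 30 mm (distance of any of finial_top, screwdriver, spare_ring, pencil_cup, screw_jar, lamp_arm, lamp_shade from where it was at the start of the episode above 0.03 m).
It also fails if it takes over 64 s, if anything falls off the work surface, if the arm or the gripper's body presses on something with over 40 N, if the wrist force passes 120 N, or if a joint passes its speed limit or range.

## Working session

There is one attempt and no reset: what is moved stays moved. The work goes in short steps, Python scripts to look and compute and a shell command to move; the robot and the scene stay as the last step left them, time stands still between calls to the robot, and variables do not carry over. Pictures are saved under pics/ and viewed, at most 10 in all, crops included, and the job is handed in when it is done.

```bash
mkdir -p pics
cat > h.py <<'E'
import numpy as np, cv2
from rig import ctrl
from scipy.spatial.transform import Rotation as R
def grab(n):
    s=ctrl.get_state(); im,d=ctrl.grab_frame(n); ci=ctrl.camera_info(n)
    K=np.array(ci['camera_matrix']);D=np.array(ci['dist_coeffs'])
    if 'extrinsics' in ci: T=np.array(ci['extrinsics'])
    else:
        W=np.eye(4);q=s['orientation'];W[:3,:3]=R.from_quat([q[1],q[2],q[3],q[0]]).as_matrix();W[:3,3]=s['tcp_pos']
        T=W@np.array(ci['tool_from_camera'])
    return im,d,K,D,T
def cloud(d,K,D,T):
    h,w=d.shape;u,v=np.meshgrid(np.arange(w),np.arange(h))
    p=cv2.undistortPoints(np.stack([u,v],-1).reshape(-1,1,2).astype(np.float64),K,D).reshape(h,w,2)
    P=np.stack([p[...,0]*d,-p[...,1]*d,-d],-1)
    return P@T[:3,:3].T+T[:3,3]
def save(n,im): cv2.imwrite('pics/'+n,im[...,::-1])
E
python3 - <<'E'
from h import *
s=ctrl.get_state();print(s)
for n in('top','side'):
    im,d,K,D,T=grab(n);save(n+'.png',im);np.savez(n,im=im,d=d,K=K,D=D,T=T,P=cloud(d,K,D,T));print(T.round(3))
E
```

```text
{'t': 0.0, 'joints': array([-1.11702836e+00,  2.60677309e-01, -1.39406103e-01,  1.17272826e+00,
        1.76126716e-05,  1.57085079e+00]), 'dq': array([-0.00044776, -0.00035091, -0.00019381, -0.00167984,  0.00035291,
        0.00046893]), 'joint_torque': array([ 3.32758254e-04, -4.05681682e+01,  2.53920025e+01,  1.89423031e-02,
        1.98906478e-04,  3.84029150e-06]), 'tcp_pos': array([ 0.22982919, -0.47122789,  0.23045444]), 'orientation': array([-9.83821715e-04,  9.74377681e-01,  2.24915803e-01, -2.18114208e-04]), 'force': array([ 0.10330369, -0.27064576,  0.2852064 ]), 'ft_torque': array([ 0.02834388,  0.06962372, -0.00701524]), 'finger_force': 0.0, 'gripper_width': 0.9980737300611091}
[[-0.028  0.997 -0.065  0.529]
 [-0.999 -0.031 -0.033  0.017]
 [-0.035  0.064  0.997  1.155]
 [ 0.     0.     0.     1.   ]]
[[-0.974  0.129 -0.189  0.411]
 [-0.228 -0.494  0.839  0.922]
 [ 0.015  0.86   0.511  0.611]
 [ 0.     0.     0.     1.   ]]
```

View pics/top.png

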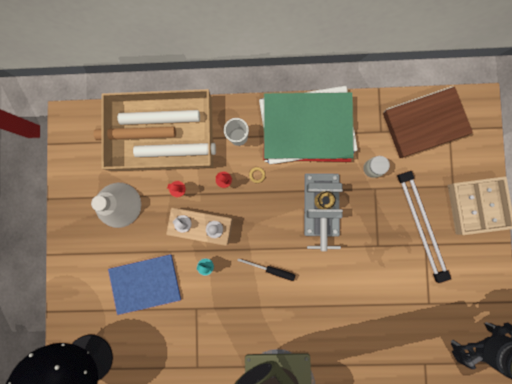

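View pics/side.png

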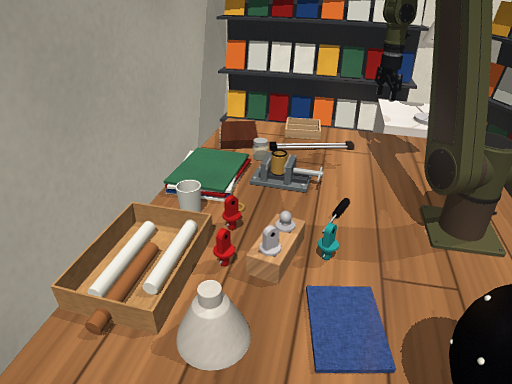

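The top view shows the stand at (202,226), with grey fittings at (182,223) and (214,229). It also shows the vise and socket at (325,200). Candidates for the knuckle:
- Grey at top (182,223), side (270,240): looks like a flat tongue.
- Grey at top (214,229), side (285,220): ball-headed, so the finial.
- Red at side (224,247) and (232,212), turquoise at side (328,241): excluded by colour.

I'll confirm with a crop and measure.

Run:
```python
from h import *
a=np.load('top.npz');b=np.load('side.npz')
A=cv2.resize(a['im'][190:260,150:250],(560,392),interpolation=cv2.INTER_CUBIC)
B=cv2.resize(b['im'][195:285,230:310],(349,392),interpolation=cv2.INTER_CUBIC)
C=cv2.resize(a['im'][165:255,285:355],(305,392),interpolation=cv2.INTER_CUBIC)
save('crop.png',cv2.resize(np.hstack([A[:,:450],B]),(800,392)))
for nm,z in(('top',a),('side',b)):
    P=z['P'].reshape(-1,3);im=z['im'].reshape(-1,3).astype(int)
    ok=z['d'].ravel()>0
    # stand area
    def near(c,r,lo,hi): return ok&(np.hypot(P[:,0]-c[0],P[:,1]-c[1])<r)&(P[:,2]>lo)&(P[:,2]<hi)
    for px in ([(182,223),(214,229),(325,200),(202,226)] if nm=='top' else [(270,232),(286,213),(279,155)]):
        print(nm,px,z['P'][px[1],px[0]].round(4))
P=a['P'];ok=a['d']>0
sub=ok[:, :]&False; sub[195:255,155:245]=True
m=sub&(P[...,2]>.05)&(P[...,2]<.064)
print('stand',cv2.minAreaRect((P[m][:,:2]*1000).astype(np.float32)),P[m][:,2].mean())
m=sub&(P[...,2]>.085);n,l=cv2.connectedComponents(m.astype(np.uint8))
for i in range(1,n):
    q=P[l==i]
    if len(q)>5: print(len(q),q.mean(0).round(4),q[:,2].max().round(4),cv2.minAreaRect((q[:,:2]*1000).astype(np.float32)))
sub[:]=False;sub[170:245,295:350]=True
m=sub&(P[...,2]>.1)&(P[...,2]<.12);print('rim',m.sum(),P[m][:,2].mean(),cv2.minEnclosingCircle((P[m][:,:2]*1000).astype(np.float32)))
m=sub&(P[...,2]>.075)&(P[...,2]<.095);print('jaws',m.sum(),cv2.minAreaRect((P[m][:,:2]*1000).astype(np.float32)))
```

```text
top (182, 223) [0.5237 0.2735 0.0955]
top (214, 229) [0.5034 0.1759 0.1058]
top (325, 200) [ 0.583  -0.1659  0.0303]
top (202, 226) [0.5125 0.2207 0.0557]
side (270, 232) [0.5215 0.2889 0.1181]
side (286, 213) [0.5007 0.1845 0.1044]
side (279, 155) [ 0.5815 -0.1708  0.095 ]
stand ((533.736572265625, 232.19802856445312), (198.5720977783203, 128.7560577392578), 78.2813720703125) 0.06035243522364632
99 [0.5209 0.2785 0.1146] 0.1277 ((521.2500610351562, 281.3212890625), (36.11719512939453, 16.620058059692383), 46.73801040649414)
91 [0.5019 0.1787 0.1241] 1.1546 ((520.49169921875, 109.7260971069336), (30.297504425048828, 184.42047119140625), 14.624373435974121)
rim 139 0.1071547977141723 ((579.1771850585938, -155.5714111328125), 27.705429077148438)
jaws 630 ((579.2969360351562, -155.85726928710938), (99.71818542480469, 106.11883544921875), 87.73405456542969)
```

View pics/crop.png

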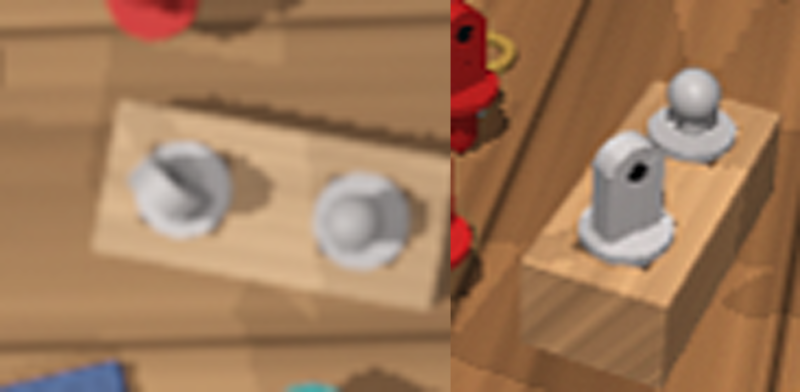

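The left crop shows the knuckle at (185,190), and the right crop shows its flat tongue with a hole at (630,195). It's the grey one on the +y side of the stand, and the ball finial is the other. The first move starts the traverse and also tests the yaw sign and joint 6.

```bash
python3 -m creep '[0.4,1,0.2,0,0,0.7,0, 0.4,1,0.2,0,0,0.7,0, 0.4,1,0.2,0,0,0.7,0, 0.4,1,0.2,0,0,0.7,0, 0.4,1,0.2,0,0,0.7,0, 0.4,1,0.2,0,0,0.7,0, 0.4,1,0.2,0,0,0.7,0, 0.4,1,0.2,0,0,0.7,0, 0.4,1,0.2,0,0,0.7,0]'; python3 -c "
from rig import ctrl;s=ctrl.get_state();print(s['joints'].round(3),s['t'])"
python3 - <<'E'
from h import *
# refine vise yaw from top cloud, and check tongue heights
a=np.load('top.npz');P=a['P'];ok=a['d']>0
sub=ok&False;sub[170:245,295:350]=True
m=sub&(P[...,2]>.078)&(P[...,2]<.092)
n,l=cv2.connectedComponents(m.astype(np.uint8))
for i in range(1,n):
    q=P[l==i]
    if len(q)>30: print('jaw',len(q),q.mean(0).round(4),cv2.minAreaRect((q[:,:2]*1000).astype(np.float32)))
E
```

```text
t: 0.85
tcp_pos: [0.29, -0.3214, 0.261]
orientation: [-0.0, 0.711, 0.703, 0.0]
force: [-0.4, -0.0, 0.0]
gripper_width: 0.999
finger_force: 0.0
[-0.837  0.09  -0.274  1.207 -0.     0.745] 0.85
jaw 298 [ 0.6196 -0.157   0.0851] ((619.642578125, -157.44326782226562), (99.74250030517578, 24.977672576904297), 88.0953369140625)
jaw 297 [ 0.5389 -0.1546  0.0853] ((540.0807495117188, -154.00489807128906), (98.95988464355469, 27.059247970581055), 88.37142944335938)
```

```bash
python3 -m creep '[0.4,1,0.2,0,0,0.8,0, 0.4,1,0.2,0,0,0.8,0, 0.4,1,0.2,0,0,0.8,0, 0.4,1,0.2,0,0,0.8,0, 0.4,1,0.2,0,0,0.8,0, 0.4,1,0.2,0,0,0.8,0, 0.4,1,0.2,0,0,0.8,0, 0.4,1,0.2,0,0,0.8,0, 0.4,1,0.2,0,0,0.8,0, 0.4,1,0.2,0,0,0.8,0]'; python3 -m creep '[0.4,1,0,0,0,0.73,0, 0.4,1,0,0,0,0.73,0, 0.4,1,0,0,0,0.73,0, 0.4,1,0,0,0,0.73,0, 0.4,1,0,0,0,0.73,0, 0.4,1,0,0,0,0.73,0, 0.4,1,0,0,0,0.73,0, 0.4,1,0,0,0,0.73,0, 0.4,1,0,0,0,0.73,0, 0.4,1,0,0,0,0.73,0]'; python3 -m creep '[0.3,1,0,0,0,0,0, 0.3,1,0,0,0,0,0, 0.3,1,0,0,0,0,0, 0.3,1,0,0,0,0,0, 0.3,1,0,0,0,0,0]'; python3 -m creep '[0.3,0.85,0,0,0,0,0, 0.3,0.85,0,0,0,0,0, 0.3,0.85,0,0,0,0,0, 0.3,0.85,0,0,0,0,0, 0.3,0.85,0,0,0,0,0, 0.3,0.85,0,0,0,0,0, 0.3,0.85,0,0,0,0,0]'
python3 - <<'E'
from h import *
s=ctrl.get_state();print(s['joints'].round(3),s['t'])
im,d,K,D,T=grab('wrist');save('w1.png',im);np.savez('w1',im=im,d=d,P=cloud(d,K,D,T))
E
```

```text
t: 1.68
tcp_pos: [0.3499, -0.1715, 0.2909]
orientation: [-0.0, 0.165, 0.986, 0.0]
force: [-0.6, -0.1, -0.7]
gripper_width: 1.004
finger_force: 0.0
t: 2.52
tcp_pos: [0.4098, -0.0217, 0.2909]
orientation: [-0.0, -0.395, 0.919, 0.0]
force: [-0.7, 0.3, 0.2]
gripper_width: 1.002
finger_force: 0.0
t: 2.93
tcp_pos: [0.4568, 0.1328, 0.2906]
orientation: [0.001, -0.395, 0.919, 0.001]
force: [0.7, 0.6, -0.1]
gripper_width: 1.001
finger_force: 0.0
t: 3.52
tcp_pos: [0.4995, 0.2541, 0.2912]
orientation: [-0.001, -0.393, 0.92, -0.0]
force: [-0.0, -0.2, 0.0]
gripper_width: 1.0
finger_force: 0.0
[ 4.710e-01  3.070e-01  8.400e-02  1.349e+00 -1.000e-03 -3.360e-01] 3.5167
```

View pics/w1.png

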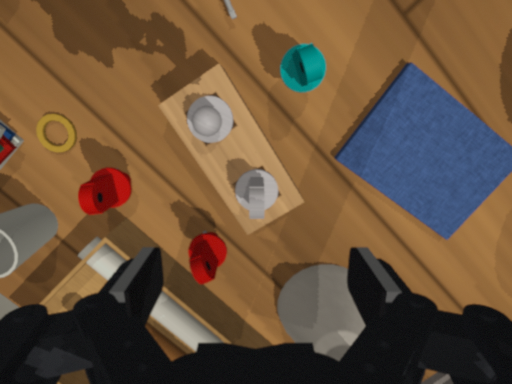

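The wrist view shows the knuckle tongue at (257,190), nearly upright in the picture, with the finial at (210,118).

Run:
```python
from h import *
a=np.load('w1.npz');P=a['P'];ok=a['d']>0
sub=ok&False;sub[150:235,215:310]=True
for lo,hi in((.075,.14),(.1,.14),(.062,.07)):
    m=sub&ok&(P[...,2]>lo)&(P[...,2]<hi);q=P[m]
    print(lo,len(q),q.mean(0).round(4),q[:,2].max().round(4),cv2.minAreaRect((q[:,:2]*1000).astype(np.float32)),cv2.minEnclosingCircle((q[:,:2]*1000).astype(np.float32)))
m=sub&ok&(P[...,2]>.055)&(P[...,2]<.0615);print('stand z',np.median(P[m][:,2]))
q=P[sub&ok&(P[...,2]>.08)][:,:2];c=q-q.mean(0);w,v=np.linalg.eigh(c.T@c);print('axis',np.degrees(np.arctan2(v[1,1],v[0,1])))
s=ctrl.get_state();q=s['orientation'];X=R.from_quat([q[1],q[2],q[3],q[0]]).as_matrix();print(s['tcp_pos'],np.degrees(np.arctan2(X[1,0],X[0,0])),X.round(3)[:,2])
```

```text
0.075 594 [0.5185 0.2744 0.1146] 0.1246 ((522.3623657226562, 278.5437316894531), (36.188194274902344, 15.950859069824219), 46.544437408447266) ((522.5078735351562, 278.3955993652344), 19.517393112182617)
0.1 521 [0.5197 0.2756 0.1184] 0.1246 ((522.42041015625, 278.4984130859375), (36.23652648925781, 15.242094993591309), 46.165958404541016) ((522.2693481445312, 278.6216735839844), 19.391109466552734)
0.062 909 [0.5205 0.2761 0.0654] 0.0686 ((522.7349853515625, 278.7979431152344), (51.976016998291016, 51.39814376831055), 76.63685607910156) ((519.8704223632812, 276.1086120605469), 29.306119918823242)
stand z 0.059402548876133415
axis 46.22907405820474
[0.49954889 0.25398664 0.29141835] -133.79605179677526 [-0.001 -0.001 -1.   ]
```

```bash
python3 -m creep '[0.153,0.163,-0.4,0,0,0,0, 0.153,0.163,-0.8,0,0,0,0, 0.153,0.163,-1,0,0,0,0, 0.153,0.163,-1,0,0,0,0, 0.153,0.163,-1,0,0,0,0, 0.153,0.163,-1,0,0,0,0, 0.153,0.163,-1,0,0,0,0]'; python3 -m creep '[0,0,-0.2,0,0,0,0, 0,0,-0.42,0,0,0,0, 0,0,-0.42,0,0,0,0, 0,0,-0.42,0,0,0,0, 0,0,-0.42,0,0,0,0]'; python3 -m creep '[0,0,0,0,0,0,1, 0,0,0,0,0,0,1, 0,0,0,0,0,0,1, 0,0,0,0,0,0,1, 0,0,0,0,0,0,1, 0,0,0,0,0,0,1, 0,0,0,0,0,0,1, 0,0,0,0,0,0,1, 0,0,0,0,0,0,1, 0,0,0,0,0,0,1, 0,0,0,0,0,0,1, 0,0,0,0,0,0,1, 0,0,0,0,0,0,1, 0,0,0,0,0,0,1]'
```

```text
t: 4.15
tcp_pos: [0.5241, 0.2797, 0.1436]
orientation: [0.001, -0.393, 0.92, 0.0]
force: [-0.1, 0.6, 0.5]
gripper_width: 0.997
finger_force: 0.0
t: 4.57
tcp_pos: [0.5249, 0.2809, 0.0813]
orientation: [0.002, -0.393, 0.919, 0.0]
force: [-0.6, 0.5, 0.7]
gripper_width: 1.003
finger_force: 0.0
t: 5.73
tcp_pos: [0.5233, 0.2802, 0.0786]
orientation: [0.0, -0.393, 0.919, 0.0]
force: [-0.4, 0.2, 5.0]
gripper_width: 0.182
finger_force: 59.0
```

```bash
python3 -m creep '[0,0,0.1,0,0,0,1, 0,0,0.2,0,0,0,1, 0,0,0.3,0,0,0,1, 0,0,0.45,0,0,0,1, 0,0,0.6,0,0,0,1, 0,0,0.8,0,0,0,1, 0,0,1,0,0,0,1, 0,0,1,0,0,0,1, 0,0,1,0,0,0,1, 0,0,1,0,0,0,1]'
python3 - <<'E'
from h import *
s=ctrl.get_state();print(s['joints'].round(3),s['t'],s['tcp_pos'],s['orientation'].round(4))
im,d,K,D,T=grab('wrist');save('w2.png',im);np.savez('w2',im=im,d=d,P=cloud(d,K,D,T))
im,d,K,D,T=grab('side');np.savez('s2',im=im,d=d,P=cloud(d,K,D,T))
E
```

```text
t: 6.57
tcp_pos: [0.5225, 0.2797, 0.2269]
orientation: [-0.001, -0.393, 0.919, -0.0]
force: [0.5, 0.7, -1.4]
gripper_width: 0.176
finger_force: 58.6
[ 0.492  0.38   0.027  1.22  -0.    -0.317] 6.5667 [0.52250199 0.27973718 0.22693993] [-1.000e-03 -3.933e-01  9.194e-01 -1.000e-04]
```

View pics/w2.png

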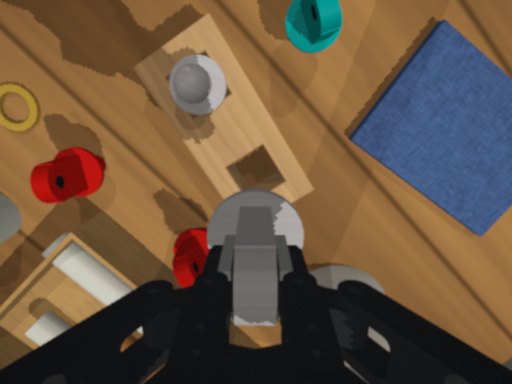

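The wrist view shows the knuckle held, with its tongue at (256,270) and flange at (255,225). The stand hole is empty at (256,168). Next I measure the knuckle relative to the TCP.

Run:
```python
from h import *
a=np.load('w2.npz');P=a['P'];d=a['d']
tcp=np.array([.5225,.2797,.2269])
sub=d<0;sub[180:330,195:315]=True
m=sub&(d>0)&(P[...,2]>.195)&(P[...,2]<.225)
q=P[m]-tcp;print(len(q),np.histogram(q[:,2],bins=np.arange(-.032,0,.002)))
th=np.radians(-133.7);ex=np.array([np.cos(th),np.sin(th)]);ey=np.array([ex[1],-ex[0]])
f=q[(abs(q[:,2]-np.median(q[:,2]))<.003)]
# plane fit -> tilt
A=np.c_[f[:,:2],np.ones(len(f))];c,*_=np.linalg.lstsq(A,f[:,2],rcond=None);print('plane',c)
xy=np.c_[f[:,:2]@ex,f[:,:2]@ey]*1000
hull=cv2.convexHull(xy.astype(np.float32))[:,0];print('minenc tool',cv2.minEnclosingCircle(xy.astype(np.float32)),xy.min(0),xy.max(0))
from scipy.optimize import least_squares
h=hull[np.abs(hull[:,1])>3]
r=least_squares(lambda p:np.hypot(hull[:,0]-p[0],hull[:,1]-p[1])-26,[0,0],loss='soft_l1');print('fit r26',r.x,np.abs(r.fun).mean())
m=sub&(d>0)&(P[...,2]>.235);m[:, :230]=False;m[:,282:]=False
t=P[m]-tcp;t=t[np.hypot(t[:,0],t[:,1])<.03];txy=np.c_[t[:,:2]@ex,t[:,:2]@ey]*1000;print('tongue',len(t),t[:,2].max(),txy.min(0),txy.max(0))
```

```text
3093 (array([   0,    0,    0,    0,    0,    2,   41,   78,  311, 2390,   95,
         44,   41,   43,   45]), array([-0.032, -0.03 , -0.028, -0.026, -0.024, -0.022, -0.02 , -0.018,
       -0.016, -0.014, -0.012, -0.01 , -0.008, -0.006, -0.004, -0.002]))
plane [ 0.00156568  0.00442304 -0.01320003]
minenc tool ((1.8823128938674927, -0.9326465129852295), 26.04428482055664) [ -4.58140396 -26.71696242] [27.69478737 25.11106053]
fit r26 [ 1.58610987 -0.96381881] 0.10544892510329922
tongue 5112 0.047090439200830225 [-11.96297915 -12.23812652] [20.22732289 11.30021596]
```

```bash
python3 -m creep '[0.1,-0.25,0.16,0,0,-0.08,1, 0.18,-0.5,0.16,0,0,-0.16,1, 0.26,-0.75,0.16,0,0,-0.24,1, 0.26,-0.97,0.16,0,0,-0.3,1, 0.26,-0.97,0.16,0,0,-0.3,1, 0.26,-0.97,0.16,0,0,-0.3,1]'; python3 -m creep '[0.1,-0.25,0,0,0,-0.08,1, 0.18,-0.5,0,0,0,-0.16,1, 0.26,-0.75,0,0,0,-0.212,1, 0.26,-0.97,0,0,0,-0.212,1, 0.26,-0.97,0,0,0,-0.212,1]'; python3 -m creep '[0.1,-0.25,0,0,0,0,1, 0.18,-0.5,0,0,0,0,1, 0.26,-0.75,0,0,0,0,1, 0.26,-0.97,0,0,0,0,1, 0.26,-0.97,0,0,0,0,1, 0.26,-0.97,0,0,0,0,1, 0.26,-0.97,0,0,0,0,1]'
python3 - <<'E'
from h import *
s=ctrl.get_state();print(s['joints'].round(3),s['t'],s['tcp_pos'],s['orientation'].round(4))
im,d,K,D,T=grab('wrist');save('w3.png',im);np.savez('w3',im=im,d=d,P=cloud(d,K,D,T),tcp=s['tcp_pos'],q=s['orientation'])
E
```

```text
t: 7.17
tcp_pos: [0.5613, 0.1327, 0.2507]
orientation: [-0.002, -0.166, 0.986, 0.0]
force: [-0.6, 0.6, -1.6]
gripper_width: 0.181
finger_force: 59.1
t: 7.58
tcp_pos: [0.6012, -0.0152, 0.2507]
orientation: [-0.001, -0.0, 1.0, -0.001]
force: [0.7, 0.7, -0.5]
gripper_width: 0.181
finger_force: 59.4
t: 8.17
tcp_pos: [0.6399, -0.1547, 0.2513]
orientation: [-0.001, -0.003, 1.0, 0.001]
force: [-0.4, -0.7, -1.1]
gripper_width: 0.182
finger_force: 59.5
[-2.380e-01  4.950e-01  2.760e-01  1.354e+00  1.000e-03 -2.440e-01] 8.1667 [ 0.6398953  -0.15469608  0.25128203] [-9.0e-04 -2.9e-03  1.0e+00  8.0e-04]
```

View pics/w3.png

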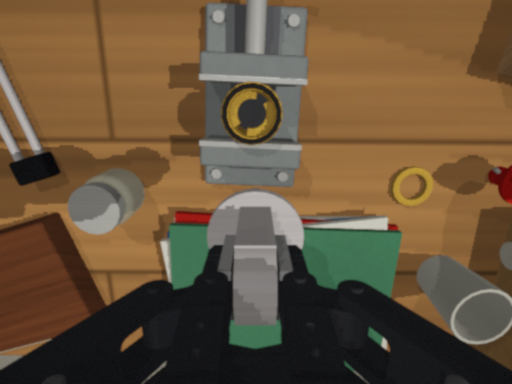

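The wrist view shows the brass socket at (252,112), and notches of the thread ring are visible inside it. I'll enlarge that and measure the socket's centre, the jaw yaw and the knuckle with the same camera.

Run:
```python
from h import *
from scipy.optimize import least_squares
a=np.load('w3.npz');P=a['P'];d=a['d'];tcp=a['tcp'];q=a['q']
X=R.from_quat([q[1],q[2],q[3],q[0]]).as_matrix();print('yaw',np.degrees(np.arctan2(X[1,0],X[0,0])))
im=a['im'];save('sock.png',cv2.resize(im[74:150,214:290],(600,600),interpolation=cv2.INTER_CUBIC))
def circ(f,r):
    h=cv2.convexHull((f[:,:2]*1000).astype(np.float32))[:,0]
    s=least_squares(lambda p:np.hypot(h[:,0]-p[0],h[:,1]-p[1])-r,f[:,:2].mean(0)*1000,loss='soft_l1');return s.x,np.abs(s.fun).mean(),len(h)
sub=d<0;sub[70:155,205:305]=True
v=sub&(d>0)
m=v&(P[...,2]>.1065)&(P[...,2]<.116);print('washer',m.sum(),np.median(P[m][:,2]),circ(P[m],26.5),cv2.minEnclosingCircle((P[m][:,:2]*1000).astype(np.float32)))
m=v&(P[...,2]>.078)&(P[...,2]<.09);n,l=cv2.connectedComponents(m.astype(np.uint8))
for i in range(1,n):
    g=P[l==i]
    if len(g)>100: print('jaw',np.median(g[:,2]),cv2.minAreaRect((g[:,:2]*1000).astype(np.float32)))
# ring seen inside
c=circ(P[v&(P[...,2]>.1065)&(P[...,2]<.116)],26.5)[0]/1000
r=np.hypot(P[...,0]-c[0],P[...,1]-c[1]);ang=np.degrees(np.arctan2(P[...,1]-c[1],P[...,0]-c[0]))
for k in range(-180,180,10):
    m=v&(r>.0145)&(r<.0185)&(ang>=k)&(ang<k+10);print(k,m.sum(),np.median(P[m][:,2]).round(4) if m.any() else '',im[m].mean(0).round() if m.any() else '')
sub[:]=False;sub[180:330,195:315]=True
m=sub&(d>0)&(abs(P[...,2]-tcp[2]+.0132)<.003);print('flange',np.median(P[m][:,2])-tcp[2],circ(P[m],26)[0]-tcp[:2]*1000)
```

```text
yaw -179.66716793601688
washer 901 0.10903743919927694 (array([ 580.11827415, -158.72738148]), np.float64(0.37771605775983574), 36) ((580.1014404296875, -158.84913635253906), 26.454486846923828)
jaw 0.0843185434390743 ((547.6912841796875, -155.60696411132812), (12.283388137817383, 91.78633117675781), 0.04599094018340111)
jaw 0.08432712313450036 ((613.7186889648438, -157.61785888671875), (93.87421417236328, 13.225152969360352), 89.16626739501953)
-180 16 0.0965 [162. 130.  50.]
-170 15 0.0966 [167. 134.  52.]
-160 16 0.0963 [164. 131.  51.]
-150 13 0.0964 [163. 130.  51.]
-140 15 0.0961 [163. 131.  51.]
-130 16 0.0966 [160. 128.  50.]
-120 15 0.0963 [159. 128.  52.]
-110 18 0.096 [158. 128.  52.]
-100 17 0.0958 [158. 127.  52.]
-90 19 0.096 [148. 120.  52.]
-80 20 0.0959 [152. 124.  55.]
-70 21 0.0958 [146. 119.  54.]
-60 18 0.0948 [129. 105.  51.]
-50 8 0.0319 [59. 54. 48.]
-40 9 0.0312 [47. 48. 49.]
-30 11 0.0324 [48. 47. 48.]
-20 16 0.0313 [98. 81. 47.]
-10 22 0.0959 [141. 115.  52.]
0 20 0.0957 [126. 103.  51.]
10 19 0.0961 [139. 116.  54.]
20 21 0.096 [138. 115.  52.]
30 20 0.096 [136. 111.  50.]
40 20 0.0959 [128. 104.  47.]
50 18 0.0963 [132. 108.  47.]
60 16 0.0961 [122.  98.  44.]
70 17 0.0961 [116.  92.  39.]
80 19 0.0963 [121.  94.  39.]
90 16 0.0961 [119.  93.  39.]
100 15 0.0962 [126.  99.  38.]
110 14 0.0965 [132. 105.  40.]
120 18 0.0956 [115.  93.  47.]
130 10 0.0315 [48. 48. 49.]
140 9 0.0314 [48. 48. 50.]
150 11 0.032 [52. 50. 49.]
160 12 0.0592 [126. 101.  50.]
170 15 0.096 [166. 134.  53.]
flange -0.013268951478468544 [-1.08127436 -0.62549162]
```

View pics/sock.png

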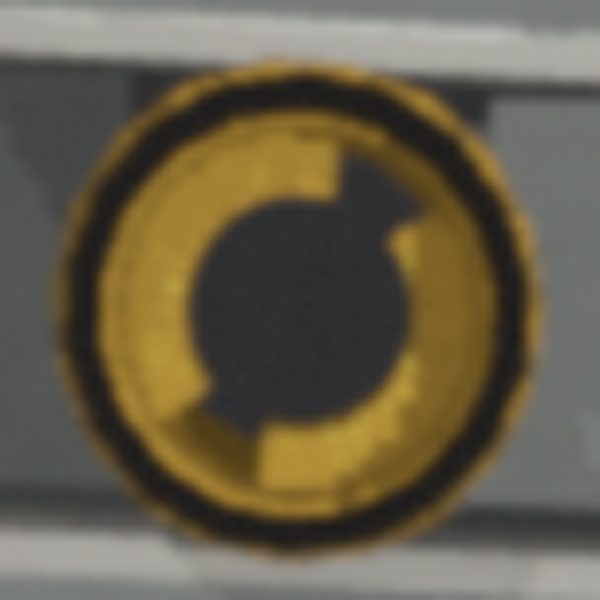

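The enlarged crop shows two opposite gaps in the thread ring, at (380,190) and (225,430). The depth data puts their axis at about 144° world yaw, roughly 56° anticlockwise of the jaws, which is inside the stated range. I'll go above the socket at that angle, then feel for the drop.

```bash
python3 -m creep '[-0.13,0,0,0,0,-0.075,1, -0.26,-0.01,0,0,0,-0.15,1, -0.391,-0.022,0,0,0,-0.225,1, -0.391,-0.022,-0.1,0,0,-0.3,1, -0.391,-0.022,-0.2,0,0,-0.36,1, -0.391,-0.022,-0.3,0,0,-0.392,1, -0.391,-0.022,-0.4,0,0,-0.392,1, -0.391,-0.022,-0.475,0,0,-0.392,1, -0.391,-0.022,-0.475,0,0,-0.392,1, -0.391,-0.022,-0.475,0,0,-0.392,1]'
python3 - <<'E'
from h import *
s=ctrl.get_state();q=s['orientation'];X=R.from_quat([q[1],q[2],q[3],q[0]]).as_matrix();print(s['tcp_pos'],np.degrees(np.arctan2(X[1,0],X[0,0])),s['joints'].round(3),s['force'])
im,d,K,D,T=grab('side');save('side2.png',cv2.resize(im[80:200,220:340],(600,600),interpolation=cv2.INTER_CUBIC))
E
```

```text
t: 9.05
tcp_pos: [0.5809, -0.1578, 0.1808]
orientation: [-0.001, 0.3, 0.954, 0.0]
force: [0.9, 0.5, -0.6]
gripper_width: 0.178
finger_force: 59.5
[ 0.58088829 -0.15783343  0.18076097] 145.1018745692436 [-0.265  0.416 -0.038  1.118  0.     0.344] [ 0.94249951  0.4800922  -0.57449115]
```

View pics/side2.png

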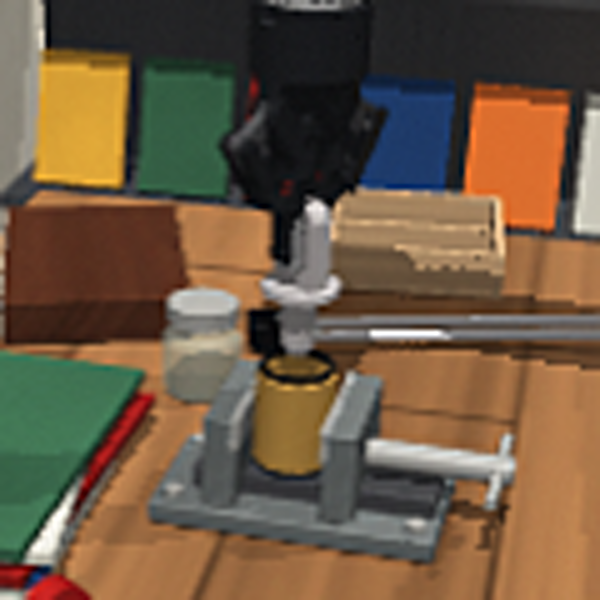

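The side view shows the knuckle hanging upright, with its tip at (297,345) above the socket mouth at (298,368). I'm lowering it gently.

```bash
python3 -m creep '[0,0,-0.04,0,0,0,1, 0,0,-0.08,0,0,0,1, 0,0,-0.12,0,0,0,1, 0,0,-0.14,0,0,0,1, 0,0,-0.16,0,0,0,1, 0,0,-0.16,0,0,0,1]';  python3 -m creep '[0,0,-0.02,0,0,0,1, 0,0,-0.04,0,0,0,1, 0,0,-0.06,0,0,0,1, 0,0,-0.06,0,0,0,1]'
```

```text
t: 9.6
tcp_pos: [0.5809, -0.1597, 0.1562]
orientation: [-0.001, 0.301, 0.954, -0.0]
force: [0.2, 0.0, -1.3]
gripper_width: 0.175
finger_force: 59.5
t: 9.93
tcp_pos: [0.581, -0.1596, 0.1473]
orientation: [-0.001, 0.301, 0.954, -0.0]
force: [-0.7, -0.7, -1.3]
gripper_width: 0.18
finger_force: 59.5
```

```bash
python3 -m creep '[0,0,-0.013,0,0,0,1, 0,0,-0.027,0,0,0,1, 0,0,-0.027,0,0,0,1]';  python3 -m creep '[0,0,-0.007,0,0,0,1, 0,0,-0.013,0,0,0,1, 0,0,-0.013,0,0,0,1]'; python3 -m creep '[0,0,-0.007,0,0,0,1, 0,0,-0.007,0,0,0,1]'
```

```text
t: 10.18
tcp_pos: [0.5812, -0.1597, 0.1436]
orientation: [-0.0, 0.301, 0.954, -0.0]
force: [0.1, 0.1, -0.7]
gripper_width: 0.181
finger_force: 59.5
t: 10.43
tcp_pos: [0.5814, -0.1597, 0.1419]
orientation: [-0.0, 0.301, 0.954, -0.0]
force: [0.9, -0.3, -2.0]
gripper_width: 0.181
finger_force: 59.5
t: 10.6
tcp_pos: [0.5814, -0.1597, 0.1409]
orientation: [-0.0, 0.301, 0.954, 0.0]
force: [0.1, 0.0, -1.3]
gripper_width: 0.179
finger_force: 59.5
```

```bash
python3 -m creep '[0,0,-0.007,0,0,0,1, 0,0,-0.007,0,0,0,1]';  python3 -m creep '[0,0,-0.007,0,0,0,1, 0,0,-0.007,0,0,0,1]'; python3 -m creep '[0,0,-0.007,0,0,0,1, 0,0,-0.007,0,0,0,1]'
```

```text
t: 10.77
tcp_pos: [0.5814, -0.1597, 0.1398]
orientation: [-0.0, 0.301, 0.954, -0.0]
force: [-0.6, -1.0, -1.3]
gripper_width: 0.182
finger_force: 59.5
t: 10.93
tcp_pos: [0.5814, -0.1597, 0.1388]
orientation: [-0.0, 0.301, 0.954, 0.0]
force: [-0.8, -0.3, -1.5]
gripper_width: 0.178
finger_force: 59.5
t: 11.1
tcp_pos: [0.5813, -0.1597, 0.1377]
orientation: [-0.0, 0.301, 0.954, -0.0]
force: [-1.3, 0.2, -1.6]
gripper_width: 0.179
finger_force: 59.5
```

No contact at 4 mm below ring height, so the key has gone into the gap. I'll continue down to the washer.

```bash
python3 -m creep '[0,0,-0.01,0,0,0,1, 0,0,-0.02,0,0,0,1, 0,0,-0.02,0,0,0,1]';  python3 -m creep '[0,0,-0.01,0,0,0,1, 0,0,-0.02,0,0,0,1, 0,0,-0.02,0,0,0,1]'; python3 -m creep '[0,0,-0.007,0,0,0,1, 0,0,-0.007,0,0,0,1]'; python3 -m creep '[0,0,-0.007,0,0,0,1, 0,0,-0.007,0,0,0,1]'
```

```text
t: 11.35
tcp_pos: [0.5812, -0.1597, 0.1344]
orientation: [-0.0, 0.301, 0.954, 0.0]
force: [0.5, -0.7, 0.1]
gripper_width: 0.182
finger_force: 59.5
t: 11.6
tcp_pos: [0.5812, -0.1597, 0.1315]
orientation: [-0.0, 0.301, 0.954, -0.0]
force: [0.3, -0.0, -1.2]
gripper_width: 0.178
finger_force: 59.5
t: 11.77
tcp_pos: [0.5814, -0.1597, 0.1306]
orientation: [-0.0, 0.301, 0.954, -0.0]
force: [0.8, -0.5, -0.8]
gripper_width: 0.178
finger_force: 59.5
t: 11.93
tcp_pos: [0.5814, -0.1597, 0.1296]
orientation: [-0.0, 0.301, 0.954, 0.0]
force: [0.2, 0.5, -1.1]
gripper_width: 0.183
finger_force: 59.5
```

```bash
python3 -m creep '[0,0,-0.005,0,0,0,1, 0,0,-0.005,0,0,0,1]';  python3 -m creep '[0,0,-0.005,0,0,0,1, 0,0,-0.005,0,0,0,1]'
```

```text
t: 12.1
tcp_pos: [0.5814, -0.1597, 0.1289]
orientation: [-0.0, 0.301, 0.954, 0.0]
force: [-0.6, 0.2, -1.4]
gripper_width: 0.182
finger_force: 59.5
t: 12.27
tcp_pos: [0.5815, -0.1597, 0.1283]
orientation: [0.0, 0.301, 0.954, 0.0]
force: [-0.0, 0.5, -0.3]
gripper_width: 0.178
finger_force: 59.5
```

```bash
python3 -m creep '[0,0,-0.005,0,0,0,1, 0,0,-0.005,0,0,0,1, 0,0,-0.005,0,0,0,1]';  python3 -m creep '[0,0,-0.004,0,0,0,1, 0,0,-0.004,0,0,0,1, 0,0,-0.004,0,0,0,1]'
```

```text
t: 12.52
tcp_pos: [0.5816, -0.1597, 0.1278]
orientation: [0.0, 0.301, 0.954, -0.0]
force: [-0.5, 0.0, 1.8]
gripper_width: 0.181
finger_force: 59.8
t: 12.77
tcp_pos: [0.5816, -0.1598, 0.1273]
orientation: [0.0, 0.301, 0.954, -0.0]
force: [-1.8, 0.1, 2.6]
gripper_width: 0.177
finger_force: 60.0
```

The flange is on the washer, pressed by about 1 mm. Now I screw clockwise in stages, following it down.

```bash
python3 -m creep '[0,0,0,0,0,-0.04,1, 0,0,0,0,0,-0.08,1, 0,0,0,0,0,-0.11,1, 0,0,0,0,0,-0.11,1]';  python3 -m creep '[0,0,0,0,0,-0.04,1, 0,0,0,0,0,-0.08,1, 0,0,-0.001,0,0,-0.11,1, 0,0,-0.001,0,0,-0.11,1]'; python3 -c "
from rig import ctrl;s=ctrl.get_state();print(s['force'],s['ft_torque'],s['tcp_pos'],s['joints'])"
```

```text
t: 13.1
tcp_pos: [0.5819, -0.1598, 0.1273]
orientation: [0.001, 0.383, 0.924, 0.0]
force: [-0.6, 0.2, 3.0]
gripper_width: 0.185
finger_force: 60.1
t: 13.43
tcp_pos: [0.5817, -0.1597, 0.1271]
orientation: [0.0, 0.46, 0.888, 0.0]
force: [-0.6, 0.7, 4.0]
gripper_width: 0.181
finger_force: 60.2
[-0.58380656  0.65318715  4.00318301] [ 0.02389868  0.2035655  -0.02065468] [ 0.58168906 -0.15970654  0.12707706] [-2.68007397e-01  4.50301765e-01 -1.28871585e-01  9.91012994e-01
  1.00738959e-04  6.88682200e-01]
```

```bash
python3 -m creep '[0,0,-0.001,0,0,-0.04,1, 0,0,-0.002,0,0,-0.08,1, 0,0,-0.002,0,0,-0.11,1, 0,0,-0.002,0,0,-0.11,1]';  python3 -m creep '[0,0,-0.001,0,0,-0.04,1, 0,0,-0.002,0,0,-0.08,1, 0,0,-0.002,0,0,-0.11,1, 0,0,-0.002,0,0,-0.11,1]'; python3 -c "
from rig import ctrl;s=ctrl.get_state();print(s['force'],s['ft_torque'],s['tcp_pos'],s['joints'])"
```

```text
t: 13.77
tcp_pos: [0.5816, -0.1597, 0.1268]
orientation: [0.0, 0.535, 0.845, 0.0]
force: [-0.1, 0.6, 5.1]
gripper_width: 0.182
finger_force: 60.3
t: 14.1
tcp_pos: [0.5813, -0.1596, 0.1265]
orientation: [-0.0, 0.606, 0.796, 0.0]
force: [-1.2, 1.4, 5.2]
gripper_width: 0.177
finger_force: 60.4
[-1.21408822  1.39235992  5.16514809] [ 0.16947937  0.45628414 -0.05729469] [ 0.58133735 -0.15959818  0.12654381] [-2.68018363e-01  4.50514725e-01 -1.30008682e-01  9.90250905e-01
  1.56802087e-04  1.03320706e+00]
```

```bash
python3 -m creep '[0,0,0,0,0,-0.04,1, 0,0,0,0,0,-0.08,1, 0,0,0,0,0,-0.11,1, 0,0,0,0,0,-0.11,1]';  python3 -m creep '[0,0,0,0,0,-0.04,1, 0,0,-0.001,0,0,-0.075,1, 0,0,-0.001,0,0,-0.078,1, 0,0,-0.001,0,0,-0.078,1, 0,0,-0.001,0,0,-0.078,1]'
python3 - <<'E'
from h import *
s=ctrl.get_state();q=s['orientation'];X=R.from_quat([q[1],q[2],q[3],q[0]]).as_matrix();print(s['tcp_pos'],np.degrees(np.arctan2(X[1,0],X[0,0])),s['force'],s['ft_torque'])
E
```

```text
t: 14.43
tcp_pos: [0.581, -0.1596, 0.1264]
orientation: [-0.0, 0.672, 0.74, -0.0]
force: [-2.1, 1.2, 5.1]
gripper_width: 0.182
finger_force: 60.5
t: 14.85
tcp_pos: [0.5808, -0.1595, 0.1262]
orientation: [-0.0, 0.716, 0.698, -0.0]
force: [-2.5, 0.7, 6.0]
gripper_width: 0.178
finger_force: 60.5
[ 0.58083394 -0.15954532  0.12623524] 88.60814788002179 [-2.45321894  0.68906197  5.99081489] [0.17221694 0.57784627 0.02553944]
```

I'm checking that the thread really carries the load by pulling up slightly.

```bash
python3 -m creep '[0,0,0.004,0,0,0,1, 0,0,0.007,0,0,0,1, 0,0,0.007,0,0,0,1]';python3 -m creep '[0,0,0.004,0,0,0,1, 0,0,0.007,0,0,0,1, 0,0,0.007,0,0,0,1]'; python3 -c "
from rig import ctrl;s=ctrl.get_state();print(s['force'],s['ft_torque'],s['tcp_pos'])"
```

```text
t: 15.1
tcp_pos: [0.5808, -0.1595, 0.1265]
orientation: [-0.001, 0.716, 0.698, -0.0]
force: [-1.5, 0.6, 1.2]
gripper_width: 0.179
finger_force: 59.7
t: 15.35
tcp_pos: [0.5808, -0.1595, 0.1268]
orientation: [-0.001, 0.717, 0.698, -0.001]
force: [0.1, 0.4, -7.1]
gripper_width: 0.175
finger_force: 58.6
[ 0.09931364  0.43327452 -7.0833512 ] [ 0.0232053  -0.09563442  0.08839468] [ 0.58080096 -0.15949442  0.12676122]
```

The thread holds: a 2 mm pull command gave only 0.5 mm of motion and about −7 N. I'll relax, open, rise and look.

```bash
python3 -m creep '[0,0,-0.007,0,0,0,1, 0,0,-0.007,0,0,0,1, 0,0,-0.007,0,0,0,0, 0,0,-0.007,0,0,0,0, 0,0,-0.007,0,0,0,0, 0,0,-0.007,0,0,0,0, 0,0,-0.007,0,0,0,0, 0,0,-0.007,0,0,0,0, 0,0,-0.007,0,0,0,0, 0,0,-0.007,0,0,0,0, 0,0,-0.007,0,0,0,0, 0,0,-0.007,0,0,0,0]';python3 -m creep '[0,0,0.1,0,0,0,0, 0,0,0.25,0,0,0,0, 0,0,0.4,0,0,0,0, 0,0,0.6,0,0,0,0, 0,0.3,0.8,0,0,0,0, 0,0.5,1,0,0,0,0, 0,-0.4,1,0,0,0,0, 0,-0.4,1,0,0,0,0, 0,-0.4,1,0,0,0,0, 0,-0.4,1,0,0,0,0]'
python3 - <<'E'
from h import *
s=ctrl.get_state();im,d,K,D,T=grab('wrist');save('w5.png',im);P=cloud(d,K,D,T)
np.savez('w5',im=im,d=d,P=P);print(s['tcp_pos'],s['force'])
ok=d>0
m=ok&(P[...,2]>.125)&(P[...,2]<.175)&(np.hypot(P[...,0]-.58,P[...,1]+.157)<.04)
g=P[m];print('tongue',len(g),g[:,2].max(),cv2.minAreaRect((g[:,:2]*1000).astype(np.float32)))
m=ok&(abs(P[...,2]-.1135)<.003)&(np.hypot(P[...,0]-.58,P[...,1]+.157)<.04);g=P[m];print('flange',len(g),np.median(g[:,2]),cv2.minEnclosingCircle((g[:,:2]*1000).astype(np.float32)))
m=ok&(abs(P[...,2]-.085)<.005)&(np.hypot(P[...,0]-.58,P[...,1]+.157)<.09);n,l=cv2.connectedComponents(m.astype(np.uint8))
for i in range(1,n):
    g=P[l==i]
    if len(g)>100: print('jaw',len(g),cv2.minAreaRect((g[:,:2]*1000).astype(np.float32)))
E
```

```text
t: 16.35
tcp_pos: [0.5815, -0.1597, 0.127]
orientation: [-0.0, 0.717, 0.697, -0.0]
force: [1.2, 0.4, -0.1]
gripper_width: 1.0
finger_force: 0.0
t: 17.18
tcp_pos: [0.582, -0.2256, 0.2774]
orientation: [0.002, 0.718, 0.696, -0.001]
force: [1.5, 0.4, -0.0]
gripper_width: 0.999
finger_force: 0.0
[ 0.5819504  -0.22559536  0.27740037] [ 1.54033286  0.43463862 -0.01177998]
tongue 972 0.17291780175049237 ((581.2340698242188, -158.5666961669922), (35.42381286621094, 15.639415740966797), 88.36932373046875)
flange 1545 0.1133431925479037 ((581.2498779296875, -158.51577758789062), 26.028553009033203)
jaw 2428 ((539.2015991210938, -157.09652709960938), (99.73798370361328, 25.12774658203125), 87.75202941894531)
jaw 2434 ((620.1699829101562, -160.1233673095703), (99.83172607421875, 25.279401779174805), 87.62246704101562)
```

View pics/w5.png

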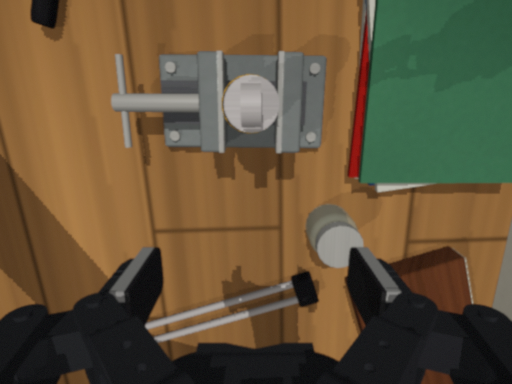

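The wrist view shows the knuckle standing in the socket at (252,104), with its tongue in line with the jaws. The tongue is at 88.4° and the jaws at 87.7°, and the flange height implies about 2 mm of press. The gripper is clear, so I'm handing in.

```bash
python3 -m creep '[0,0,0,0,0,0,0, 0,0,0,0,0,0,0, 0,0,0,0,0,0,0, 0,0,0,0,0,0,0]'; python3 -c "
from rig import ctrl;print(ctrl.close_job())"
```

```text
t: 17.57
tcp_pos: [0.5814, -0.2186, 0.277]
orientation: [-0.0, 0.716, 0.698, 0.0]
force: [0.6, 0.4, -0.2]
gripper_width: 1.0
finger_force: 0.0
the job is handed in; nothing more can be done
None
```

The knuckle is screwed into the socket and released, standing with its tongue within about 1° of the jaws and the washer pressed about 2 mm; I handed the job in at about 17.6 s, and no verdict came back.

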